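# Load the pull-out condiment tray

### The job

Put away the three containers standing on the bamboo board (slim jar, squat jar and tin): set each one upright in a cell of its own in the pulled-out wooden tray, using the empty cells that have only a cork square in them, and put them down gently rather than dropping them. Then push the tray fully in. Leave the containers already in the tray standing in their cells, and leave the potato, the butter dish and the pepper mill where they are.

Things in the scene. Friction and masses are not known exactly. Their poses are not given: they have to be found in the camera images.
- tall_jar: Slim amber glass jar with a wooden lid, 40 mm across, 106 mm tall (the top 20 mm is the lid, 37 mm across). One of the three to put away; stands on the bamboo board. Origin: centre of its underside; z up along its axis. About 0.15 to 0.3 kg.
- squat_jar: Squat white ceramic jar with a wooden lid, 50 mm across, 88 mm tall (the top 12 mm is the lid, 47 mm across). One of the three to put away; stands on the bamboo board. Origin: centre of its underside; z up. About 0.2 to 0.4 kg.
- tin: Plain steel tin, a cylinder 45 mm across, 97 mm tall (the top 8 mm is its lid, 42 mm across). One of the three to put away; stands on the bamboo board. Origin: centre of its underside; z up. About 0.14 to 0.28 kg.
- kept_bottle: Amber glass bottle with a black cap, 40 mm across, 100 mm tall, already in a cell of the tray; it stays there. Origin: centre of its underside.
- kept_jar: White ceramic jar with wooden lid, 44 mm across, 85 mm tall, already in a cell of the tray; it stays there. Origin: centre of its underside.
- kept_tin: Steel tin, 44 mm across, 78 mm tall, already in a cell of the tray; it stays there. Origin: centre of its underside.
- board: Bamboo cutting board lying fixed on the worktop, 340 (x) by 360 (y) by 18 mm thick; the three containers, a potato and a butter dish stand on it. Origin: centre of its underside.
- tray (a joint): How far the tray is pushed in along the tray's +x (the direction from its handle towards the upright back panel of the rack), m: 0 at the start, pulled right out; 0.095 fully in, against its stop. It slides with about 4 N of friction and stays where it is left.
- tray_mid (a point): Middle of the inner floor of the light wooden tray, 20 mm above the worktop. Tray 150 (x) by 222 (y) mm: 2 rows along x of 3 cells along y, each 66 by 66 mm inside, centres 72 mm apart, walls and dividers 6 mm thick, their tops 39 mm above this floor. Axes: x = the way it is pushed in, y along the rows, z up.
- rack: Dark wooden base on which the tray slides, fixed, 260 (x) by 256 (y) mm, with side rails 40 mm high and a back panel 72 mm high at its +x end. Origin: centre of its underside. Each empty cell of the tray (three of the six, different every time) has a loose cork square 58 mm wide, 5 mm thick on its floor: a container put there stands 5 mm above the floor.
- tray_handle (a point): Middle of the tray's pull bar: a dark steel bar 10 mm thick and 120 mm long along the tray's y, 45 mm in front of (-x from) the tray's front wall, its centre line 46 mm above the worktop, with a stub to the tray at each end.
- cell0 (a point): Centre of the floor of one cell of the tray: front row (the row nearer to the handle), -y side. Axes as tray_mid.
- cell1 (a point): Centre of the floor of one cell of the tray: front row (the row nearer to the handle), middle. Axes as tray_mid.
- cell2 (a point): Centre of the floor of one cell of the tray: front row (the row nearer to the handle), +y side. Axes as tray_mid.
- cell3 (a point): Centre of the floor of one cell of the tray: back row (the row farther from the handle), -y side. Axes as tray_mid.
- cell4 (a point): Centre of the floor of one cell of the tray: back row (the row farther from the handle), middle. Axes as tray_mid.
- cell5 (a point): Centre of the floor of one cell of the tray: back row (the row farther from the handle), +y side. Axes as tray_mid.
- potato: Brown potato, about 95 by 66 by 66 mm, lying on the board; bystander. Origin: on the board under its middle.
- butter_dish: Small black saucer, 100 mm across and 15 mm high, with a block of butter to 38 mm high, on the board; bystander. Origin: centre of its underside.
- pepper_mill: Dark wooden pepper mill, 56 mm across, 155 mm tall, standing on the worktop to the left; bystander. Origin: centre of its underside.

How it is judged:
By the outcome, as a careful person would: the job done as asked, in the order asked, and still so for the second after the job is handed in, with the robot touching nothing.
It also fails if it takes over 72 s, if anything falls off the work surface, if the arm or the gripper's body presses on something with over 40 N, if the wrist force passes 120 N, or if a joint passes its speed limit or range.

### The arm

A 6-joint arm with a two-finger parallel gripper is mounted at the origin on the work surface. World frame = base frame: x ahead of the robot, y to its left, z up, the work surface at z = 0. Lengths are in mm, angles in rad, forces in N, time in s.
With the tool pointing down it reaches from about 350 to 875 mm from the base axis. Payload 4.2 kg.
Tool frame: the origin (TCP) lies midway between the tips of the shut fingers; the grasp point (between the pads) lies 19 mm behind it (arm.tcp_to_grasp is the distance from the TCP to the grasp point, in mm); z points along the fingers, y is the line along which they close (so a half turn about z gives the same grasp; the last joint's range is limited). The gripper opens to 85 mm and grips with 20 to 120 N. Pads are 22 mm wide; open, the fingers measure 114 mm over their backs; the gripper's body (76 mm by 85 mm) begins 54 mm behind the grasp point. The pads swing forward as they close: fully open they stand 13 mm farther back than shut.
Start: joints at [-0.951, 0.385, 0.008, 0, -1.194, -0.259], TCP at [220.653, -584.732, 231.312] pointing down, gripper open.
Joint ranges: [-3.14, 3.14], [-1.21, 2.06], [-1.07, 1.41], [-3.16, 2.05], [-2.99, -0.16], [-3.1, 3.1]. Speed limits (rad/s): [2.79, 2.79, 3.14, 3.14, 3.14, 3.14].

### API

Orientations are given as a unit quaternion [x, y, z, w].
In Python, from bench import arm gives the robot as it stands.
- The arm moves only by the tool arm_command, never from a script. Its argument "rows" is a list of rows, each a list of 2 entries, a list of its own where there are three numbers: the shift along the tool's x, y, z as a fraction of full scale, then the turn, a rotation vector about the tool's x, y, z as a fraction of full scale. In form: [[[x, y, z], [wx, wy, wz]], ...]. A call has 1 to 5 rows; each row is the pose to reach, as a shift and turn from the pose commanded when the call began, along the tool's axes at that moment, turning the shorter way round; what a row does not reach only later rows make up. Full scale, the value 1, is 0.25 m for a shift and 180 degrees for a turn. A row lasts 1/10 s, in which the tool goes at most 50 mm and 8.59 degrees, less where a joint would pass 70% of its speed; a pose out of reach is approached as far as the arm can. A call with a number of a shift or a turn outside -1 to 1 is refused whole. A call with a gripper value outside its range is refused whole. "grip" is the opening, from 0 (shut) to 1 (fully open), set as the call begins (left out, the last holds). The fingers move at their own pace and stop on an object; the grip force is fixed at half the most. Time passes only in rows, so rows that repeat a pose let the fingers close. It gives the time, the measured TCP pose, the force, the opening and the grip force at its end, in the units of the state.
- arm.read_state(): the state, without advancing time (a new reading comes with each control period).
- arm.get_image(name): name is "scene" or "top"; returns (picture, depth): 420x560x3 uint8, blue, green, red; 420x560 float32, mm along the optical axis (not along the pixel's ray), 0 where there is no reading.
- arm.camera_info(name): a dict with "fx", "fy", "cx", "cy" (pixels), "extrinsics" (4x4, takes a point from camera to world coordinates). Camera axes: x right, y down, z forward; pixel columns grow to the right and rows downward; lengths in mm; the calibration is good to about 2 mm. A picture is of the moment at which its call begins. camera_info takes no time and is no camera call.
- arm.job_done(): hands the job in; it is judged then, once.
Trained networks look in the newest picture that a camera, given by its name, has taken for a name from the list of things; names that differ only in an ending like _2 or _b are one class to them, and where a whole thing is asked for, a point or a joint stands for the part that bears it (a point fixed in the world has none). Each returns a list of dicts, best first, with "score" (0 to 1); they miss things now and then, are a little off and sometimes report something else, mostly with a low value. They report only what shows in the picture. A call takes as long as a camera call.
- arm.spot_in(camera, query): "position" ([column, row] in pixels, amid what is visible of it).
The state is a dict: "clock": time; "joints": joint angles; "joint_vel": joint speeds; "joint_efforts": joint torques, N m; "position": TCP position; "ee_rot": TCP orientation; "contact_force": force on the tool from outside, world axes, zero at the start; "wrist_torque": the same for the moment, N m; "gripper_width": finger opening in mm; "grasp_force": force on a finger pad.
Only numpy, scipy, OpenCV 4.12 (cv2) and the standard library are available. Lean on these libraries where they do the work, as an engineer would, in place of code of your own. Each camera call takes 0.05 s, during which the arm holds its last target. There are 200 camera calls.

## Working session

There is one attempt and no reset: what is moved stays moved. The work goes in short steps, Python scripts to look and compute and a tool call to move; the robot and the scene stay as the last step left them, time stands still between calls to the robot, and variables do not carry over. Pictures are saved under pics/ and viewed, at most 10 in all, crops included, and the job is handed in when it is done.

Besides the shell and the picture viewer there is one more tool, called after "Emit:" by a JSON object that holds its "op" and its "data", one argument or row to a line. arm_command: Moves the arm, as the interface text tells. Shift numbers are shares of 0.25 m and turn numbers shares of 180 degrees, none past 1 either way. Its arguments: {"type":"object","properties":{"rows":{"type":"array","items":{"type":"array"}},"grip":{"type":"number"}},"required":["rows"]}

```bash
mkdir -p pics
cat > h.py <<'E'
from bench import arm
import numpy as np, cv2
from scipy.spatial.transform import Rotation as R
def cloud(n):
    im,d=arm.get_image(n); c=arm.camera_info(n); T=np.array(c["extrinsics"])
    v,u=np.mgrid[:d.shape[0],:d.shape[1]]
    P=np.stack([(u-c["cx"])/c["fx"]*d,(v-c["cy"])/c["fy"]*d,d],-1)
    W=P@T[:3,:3].T+T[:3,3]; W[d==0]=np.nan
    return im,W
E
python3 - <<'E'
from h import *
ims=[]
for n in ["top","scene"]:
    im,W=cloud(n); cv2.imwrite(f"pics/{n}0.png",im); np.save(f"{n}W.npy",W)
    print(n,np.round(np.array(arm.camera_info(n)["extrinsics"])[:3,3]))
    for q in ["tall_jar","squat_jar","tin","kept_bottle","kept_jar","kept_tin","tray_handle","tray_mid","potato","butter_dish","pepper_mill","rack"]:
        for r in arm.spot_in(n,q)[:2]:
            u,v=np.round(r["position"]).astype(int); print(q,round(r["score"],2),u,v,np.round(W[v,u]))
s=arm.read_state(); print(s)
E
```

```text
top [ 461.  -35. 1449.]
tall_jar 0.66 388 202 [ 559. -289.  127.]
squat_jar 0.79 356 248 [ 447. -210.  106.]
tin 0.56 401 252 [ 435. -319.  116.]
kept_bottle 0.75 248 207 [559.  63.  46.]
kept_bottle 0.72 251 220 [522.  51. 119.]
kept_jar 0.49 226 197 [582. 114. 101.]
kept_tin 0.57 250 191 [596.  54. 100.]
tray_handle 0.79 248 206 [562.  63.  47.]
tray_mid 0.69 249 210 [553.  62.  19.]
potato 0.82 334 180 [ 622. -162.   77.]
butter_dish 0.77 423 186 [ 604. -396.   55.]
pepper_mill 0.6 124 249 [456. 360. 144.]
pepper_mill 0.52 381 224 [ 508. -290.   17.]
rack 0.82 245 174 [652.  73.   4.]
rack 0.62 252 208 [559.  55.  14.]
scene [1094. -701. 1002.]
tall_jar 0.93 212 291 [ 580. -304.   90.]
squat_jar 0.95 202 246 [ 462. -219.   77.]
tin 0.7 161 272 [ 449. -337.   86.]
kept_bottle 0.56 290 197 [538.  32.  96.]
kept_jar 0.63 326 190 [597. 111.  97.]
kept_jar 0.44 293 197 [542.  40.  93.]
kept_tin 0.67 315 211 [612.  41.  84.]
tray_handle 0.94 299 218 [577.  21.  51.]
tray_mid 0.69 213 290 [ 585. -305.   99.]
tray_mid 0.62 302 216 [573.  39.  41.]
potato 0.59 271 273 [ 645. -178.   78.]
b
[... 178 characters left out ...]
nts': array([-9.51368126e-01,  3.84701101e-01,  7.89507441e-03,  2.65409293e-08,
       -1.19401178e+00, -2.58599190e-01]), 'joint_vel': array([ 0.00066713, -0.00025051, -0.00101066, -0.00166123, -0.00035567,
        0.00206235]), 'joint_efforts': array([ 1.39178917e-05, -3.92091501e+01,  1.88618356e+01,  4.19061899e+00,
       -3.01597383e-04,  2.10099381e-05]), 'position': array([ 220.66872713, -584.72018199,  231.30948353]), 'ee_rot': array([-1.79437372e-01,  9.83769399e-01,  9.71604770e-06, -4.57605684e-06]), 'contact_force': array([-0.69607262, -0.24027217, -0.22505761]), 'wrist_torque': array([0.01972024, 0.00319886, 0.04535196]), 'grasp_force': 0.0, 'gripper_width': 85.57043822859512}
```

View pics/top0.png

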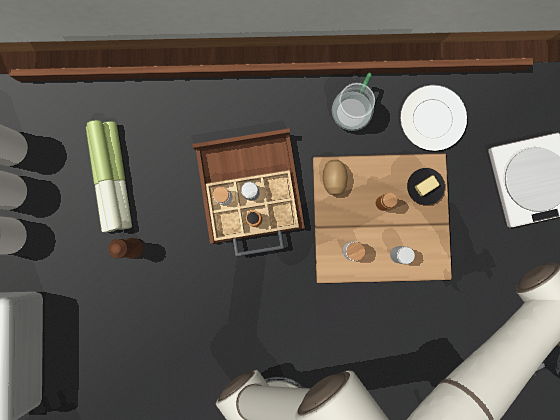

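View pics/scene0.png

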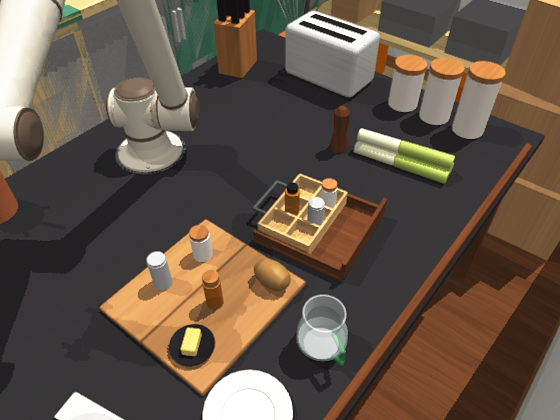

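The top view shows the bottle at (253,219) in front-middle cell1, the tin at (250,191) in cell4 and the jar at (222,196) in cell5. That leaves cork squares in cells 0 (281,213), 2 (227,224) and 3 (278,188). On the board are the squat jar (355,251), tin (404,255) and tall jar (387,202).

Run:
```python
from h import *
def lid(W,c,zt,r):
    m=(abs(W[...,2]-zt)<5)&(np.hypot(W[...,0]-c[0],W[...,1]-c[1])<45)
    p=W[m][:,:2].astype(np.float32); (x,y),rr=cv2.minEnclosingCircle(p)
    return np.round([x,y,rr,*p.mean(0),np.median(W[m][:,2]),len(p)],1)
for n in ["top","scene"]:
    W=np.load(f"{n}W.npy").astype(float); im=cv2.imread(f"pics/{n}0.png"); print(n)
    for k,c,z,r in [("tall",(562,-292),124,18.5),("squat",(447,-212),106,23.5),("tin",(436,-322),115,21),("kbot",(522,51),120,12),("kjar",(584,118),105,20),("ktin",(598,53),98,20),("mill",(458,362),155,20)]:
        print(k,lid(W,c,z,r))
    X,Y,Z=W[...,0],W[...,1],W[...,2]
    m=(Z>54)&(Z<64)&(X>470)&(X<660)&(Y>-60)&(Y<180)&(im.min(-1)>90)
    print("tray",cv2.minAreaRect(W[m][:,:2].astype(np.float32)),m.sum(),W[m].mean(0))
    m=(Z>33)&(Z<66)&(X>430)&(X<545)&(Y>-60)&(Y<170)&(im.max(-1)<110)
    print("handle",cv2.minAreaRect(W[m][:,:2].astype(np.float32)),m.sum())
    m=(Z>64)&(Z<78)&(X>600)&(X<760)&(Y>-90)&(Y<240)
    print("back",cv2.minAreaRect(W[m][:,:2].astype(np.float32)),m.sum())
    for k,a in [("potato",(622,-165)),("butter",(604,-396))]:
        m=(Z>24)&(np.hypot(X-a[0],Y-a[1])<65); print(k,cv2.minAreaRect(W[m][:,:2].astype(np.float32)))
```

```text
top
tall [ 564.5 -294.8   18.6  564.3 -294.4  123.3  160. ]
squat [ 439.8 -208.1   23.2  439.7 -208.5  105.2  259. ]
tin [ 427.  -331.8   21.   427.3 -331.3  114.5  210. ]
kbot [528.1  47.2  14.3 527.9  46.9 118.7 105. ]
kjar [589.1 128.5  20.1 589.1 127.6 104.4 181. ]
ktin [599.7  55.8  21.1 599.7  55.8  97.2 186. ]
mill [459.9 378.   14.  459.3 378.3 152.2  65. ]
tray ((556.8138427734375, 51.65130615234375), (164.199462890625, 222.33839416503906), 8.11860466003418) 729 [565.2609021   59.94222006  58.15919104]
handle ((486.4142150878906, 68.62454223632812), (202.7711639404297, 110.31818389892578), 88.92582702636719) 298
back ((670.9854736328125, 67.89111328125), (148.60348510742188, 255.48941040039062), 7.862481594085693) 432
potato ((626.5173950195312, -171.34017944335938), (102.96011352539062, 105.12582397460938), 2.0132343769073486)
butter ((604.5089111328125, -397.6245422363281), (110.19131469726562, 124.11227416992188), 38.777339935302734)
scene
tall [ 568.7 -293.2   18.8  569.2 -294.   122.7  190. ]
squat [ 443.8 -207.8   25.2  444.5 -207.1  105.1  234. ]
tin [ 431.2 -330.4   21.7  431.6 -330.9  114.1  213. ]
kbot [532.8  48.5  15.2 533.   47.6 119.2  78. ]
kjar [593.2 132.   22.7 593.8 128.7 104.1 137. ]
ktin [602.6  57.5  23.  604.6  56.4  96.8 149. ]
mill [464.3 378.4  12.2 464.1 377.8 151.7  16. ]
tray ((566.6177978515625, 54.18365478515625), (152.48977661132812, 225.6791229248047), 8.000152587890625) 531 [582.46744189  46.62929729  58.1018762 ]
handle ((474.5819396972656, 44.08794021606445), (109.8984603881836, 127.7283706665039), 32.89289093017578) 239
back ((672.7614135742188, 69.64488220214844), (151.5517578125, 259.5701904296875), 7.899537086486816) 434
potato ((638.1149291992188, -167.91058349609375), (91.51464080810547, 60.38008117675781), 1.8856282234191895)
butter ((609.1275634765625, -406.2193603515625), (99.43541717529297, 99.32115173339844), 4.041430950164795)
```

Run:
```python
from h import *
a=np.radians(8);ex=np.array([np.cos(a),np.sin(a)]);ey=np.array([-ex[1],ex[0]])
for n in ["top","scene"]:
    W=np.load(f"{n}W.npy").astype(float)
    P=W.reshape(-1,3);P=P[~np.isnan(P[:,2])]; q=(P[:,:2]-[565,54]); s=q@ex;t=q@ey;z=P[:,2]
    m=(z>56)&(z<62)&(abs(s)<100)&(abs(t)<125)
    print(n,"s",np.histogram(s[m],np.arange(-100,101,4))[0],"\n t",np.histogram(t[m],np.arange(-124,125,4))[0])
    m=(z>38)&(z<56)&(s<-85)&(s>-150)&(abs(t)<80); print("handle s",np.percentile(s[m],[5,30,50,70,95]),"t",t[m].min(),t[m].max(),m.sum())
    m=(z>64)&(z<76)&(s>110)&(abs(t)<160);print("panel s",s[m].min(),s[m].max(),"t",t[m].min(),t[m].max())
```

```text
top s [ 0  0  1  0  0 19 92 37  5  6  6  8  5  8  8  6  7  4  8  7  7  6  4 14
 21  7  8  4 16  5  6  6  8  6  7  5  6  6  6  5  9 32 86 29  0  0  0  0
  0  0] 
 t [ 0  0  4 62 36  6  3  5  4  7  7  6  5  7  4  3  9  3  3  5  8 13 10  5
  6  7  8  9  5  8  8  3  5  6  6  8  6  6 11 18  8  4  7  6  5  7 11  6
  8  6  8  6  5  3  5  5 19 61 21  0  0  0]
handle s [-125.86602879 -122.02542826 -119.0283169  -113.63364376  -90.02056352] t -66.07790291947896 63.6093891805622 275
panel s 168.77022819736553 181.15391983709964 t -128.90934986920354 126.57642252665468
scene s [ 0  0  0  0  0  0 15 57 38 10  3  4  7  9  7  9 10  7  9  9 10  6 10  4
  9  5  6  1  5  2  4  7  7  8  9  8 11 12 14 18  4  4 27 81 48  0  0  0
  0  0] 
 t [ 0  0  8 54 58  5  8  7  6  5  8  5  6  6  4  7  5  7  5  4  6  7  3  7
  5 20 26 13  9  7 10  8  3  6  5  5  3  2  4  3  0  5  1  9 10  7  4  7
  4  8  3  6  4  5  5  2 12 34 24  4  0  0]
handle s [-120.4592478  -116.30800637 -114.18099372 -108.6408972   -87.80584924] t -68.17254202697859 64.27457372932162 201
panel s 173.21765618038282 184.69035936899277 t -129.40734589082962 130.1494323739905
```

Emit:
{"op": "arm_command", "data": {
  "rows": [
    [[-0.17, 0.06, 0], [0, 0, 0.045]],
    [[-0.34, 0.12, 0], [0, 0, 0.09]],
    [[-0.51, 0.18, 0], [0, 0, 0.135]],
    [[-0.68, 0.24, 0], [0, 0, 0.18]],
    [[-0.85, 0.3, 0], [0, 0, 0.22]]
  ],
  "grip": 1
}}

```text
clock: 1.8
position: [394.2, -438.3, 231.6]
ee_rot: [0.167, 0.986, -0.0, 0.0]
contact_force: [1.0, -0.9, 0.5]
gripper_width: 85.3
grasp_force: 0.0
```

```bash
cat > go.py <<'E'
# usage: go.py x y z theta_deg : shift/turn fractions from the measured pose to the target (tool down, y axis at theta)
import sys; from h import *
s=arm.read_state(); x,y,z,th=map(float,sys.argv[1:5]); r=R.from_quat(s["ee_rot"]); p=s["position"]
t=np.radians(th); G=np.array([[-np.sin(t),np.cos(t),0],[np.cos(t),np.sin(t),0],[0,0,-1]]).T
G2=G@np.diag([-1,-1,1]); c=min([G,G2],key=lambda g:(r.inv()*R.from_matrix(g)).magnitude())
print("t",round(s["clock"],2),"p",p.round(1),"F",s["contact_force"].round(1),"w",round(s["gripper_width"],1),"gf",round(s["grasp_force"],1),"q",s["joints"].round(2))
print("shift",(r.inv().apply(np.array([x,y,z])-p)/250).round(3),"turn",((r.inv()*R.from_matrix(c)).as_rotvec()/np.pi).round(3))
E
python3 go.py 567 -294 200 53
```

```text
t 1.8 p [ 394.2 -438.3  231.6] F [ 1.  -0.9  0.5] w 85.3 gf 0.0 q [-0.56  0.32 -0.08  0.   -1.16 -1.34]
shift [-0.462  0.773  0.126] turn [-0.     0.     0.099]
```

Emit:
{"op": "arm_command", "data": {
  "rows": [
    [[-0.1, 0.16, 0.03], [0, 0, 0.045]],
    [[-0.2, 0.32, 0.06], [0, 0, 0.09]],
    [[-0.29, 0.47, 0.09], [0, 0, 0.099]],
    [[-0.38, 0.63, 0.11], [0, 0, 0.099]],
    [[-0.462, 0.773, 0.126], [0, 0, 0.099]]
  ]
}}

```text
clock: 2.3
position: [566.3, -292.5, 199.5]
ee_rot: [0.315, 0.949, -0.0, -0.0]
contact_force: [0.2, -0.7, 0.4]
gripper_width: 85.3
grasp_force: 0.0
```

Emit:
{"op": "arm_command", "data": {
  "rows": [
    [[0, 0, 0.14], [0, 0, 0]],
    [[0, 0, 0.28], [0, 0, 0]],
    [[0, 0, 0.4], [0, 0, 0]],
    [[0, 0, 0.5], [0, 0, 0]],
    [[0, 0, 0.552], [0, 0, 0]]
  ]
}}

```text
clock: 2.8
position: [563.6, -293.7, 59.2]
ee_rot: [0.315, 0.949, -0.0, -0.002]
contact_force: [-0.8, -0.1, -1.2]
gripper_width: 85.3
grasp_force: 0.0
```

```bash
python3 go.py 567 -294 62 53; python3 -c "
from h import *
for n in ['top','scene']:
    im,_=cloud(n); cv2.imwrite(f'pics/{n}1.png',im)
a=cv2.imread('pics/top1.png')[150:290,300:460]; b=cv2.imread('pics/scene1.png')[180:380,100:320]
cv2.imwrite('pics/c1.png',np.hstack([cv2.resize(a,(400,350)),cv2.resize(b,(385,350))]))"
```

```text
t 2.8 p [ 563.6 -293.7   59.2] F [-0.8 -0.1 -1.2] w 85.3 gf 0.0 q [-0.23  0.56 -0.17 -0.   -0.85 -1.99]
shift [-0.011  0.007 -0.011] turn [-0.    -0.001  0.001]
```

View pics/c1.png

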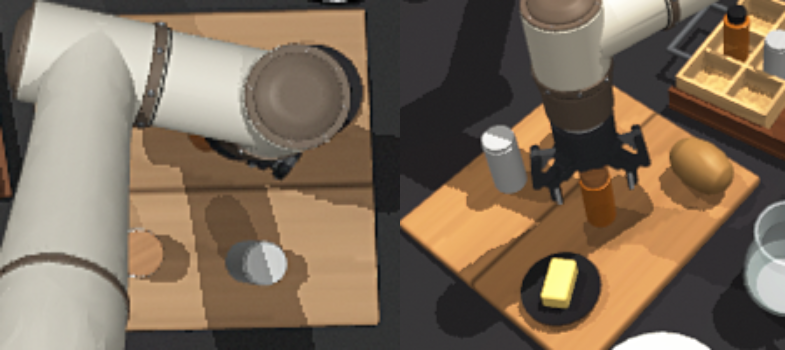

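The gripper straddles the tall jar (scene crop at 598,195), with a finger on each side, so I'm closing it.

Emit:
{"op": "arm_command", "data": {
  "rows": [
    [[0, 0, 0], [0, 0, 0]],
    [[0, 0, 0], [0, 0, 0]],
    [[0, 0, 0], [0, 0, 0]],
    [[0, 0, 0], [0, 0, 0]],
    [[0, 0, 0], [0, 0, 0]]
  ],
  "grip": 0
}}

```text
clock: 3.4
position: [566.0, -294.5, 63.5]
ee_rot: [0.315, 0.949, -0.0, 0.001]
contact_force: [-0.3, 1.8, 5.9]
gripper_width: 38.9
grasp_force: 59.9
```

Emit:
{"op": "arm_command", "data": {
  "rows": [
    [[0, 0, 0], [0, 0, 0]],
    [[0, 0, 0], [0, 0, 0]],
    [[0, 0, 0], [0, 0, 0]],
    [[0, 0, 0], [0, 0, 0]],
    [[0, 0, 0], [0, 0, 0]]
  ]
}}

```text
clock: 3.9
position: [566.0, -294.5, 63.6]
ee_rot: [0.315, 0.949, -0.0, 0.001]
contact_force: [-0.8, 1.1, 6.3]
gripper_width: 38.9
grasp_force: 59.9
```

```bash
python3 go.py 567 -294 62 53
```

```text
t 3.9 p [ 566.  -294.5   63.6] F [-0.8  1.1  6.3] w 38.9 gf 59.9 q [-0.23  0.56 -0.16  0.   -0.85 -1.99]
shift [-0.002  0.004  0.006] turn [0.    0.001 0.002]
```

Emit:
{"op": "arm_command", "data": {
  "rows": [
    [[0, 0, -0.06], [0, 0, 0]],
    [[0, 0, -0.18], [0, 0, 0]],
    [[0, 0, -0.32], [0, 0, 0]],
    [[0, 0, -0.45], [0, 0, 0]],
    [[0, 0, -0.55], [0, 0, 0]]
  ]
}}

```text
clock: 4.4
position: [564.7, -294.1, 200.6]
ee_rot: [0.315, 0.949, 0.0, 0.0]
contact_force: [0.6, 0.4, -2.2]
gripper_width: 39.1
grasp_force: 60.5
```

Emit:
{"op": "arm_command", "data": {
  "rows": [
    [[0.04, 0.07, 0], [0, 0, 0]],
    [[0.12, 0.22, 0], [0, 0, 0]],
    [[0.21, 0.39, 0], [0, 0, 0]],
    [[0.3, 0.56, 0], [0, 0, 0]],
    [[0.38, 0.71, 0], [0, 0, 0]]
  ]
}}

```text
clock: 4.9
position: [594.2, -93.0, 198.2]
ee_rot: [0.315, 0.949, -0.0, -0.001]
contact_force: [0.4, -0.3, -2.3]
gripper_width: 38.7
grasp_force: 60.7
```

Emit:
{"op": "arm_command", "data": {
  "rows": [
    [[0.07, 0.13, 0], [0, 0, 0]],
    [[0.12, 0.23, 0], [0, 0, 0]],
    [[0.15, 0.29, 0], [0, 0, 0]],
    [[0.157, 0.3, 0], [0, 0, 0]],
    [[0.157, 0.3, 0], [0, 0, 0]]
  ]
}}

```text
clock: 5.4
position: [608.0, -11.7, 198.7]
ee_rot: [0.315, 0.949, -0.0, -0.001]
contact_force: [0.4, -0.6, -1.9]
gripper_width: 39.0
grasp_force: 60.8
```

```bash
python3 go.py 610.6 -12.3 72 53; python3 -c "
from h import *
for n in ['top','scene']:
    im,_=cloud(n); cv2.imwrite(f'pics/{n}2.png',im)
a=cv2.imread('pics/top2.png')[120:260,180:340]; b=cv2.imread('pics/scene2.png')[100:300,200:420]
cv2.imwrite('pics/c2.png',np.hstack([cv2.resize(a,(400,350)),cv2.resize(b,(385,350))]))"
```

```text
t 5.4 p [608.  -11.7 198.7] F [ 0.4 -0.6 -1.9] w 39.0 gf 60.8 q [ 0.25  0.38 -0.08 -0.   -1.11 -2.46]
shift [-0.01   0.005  0.507] turn [-0.    -0.     0.001]
```

View pics/c2.png

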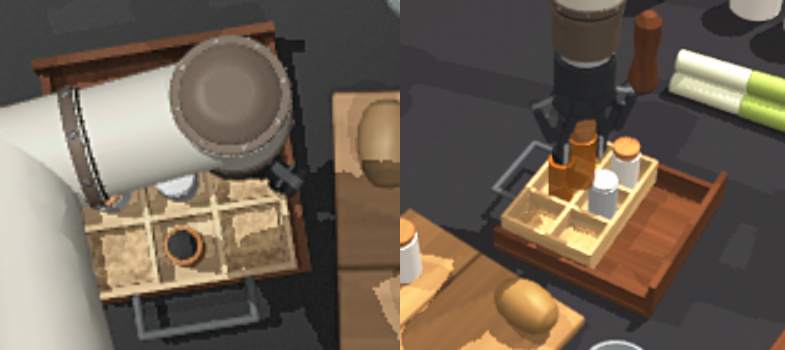

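The tall jar is held above the tray near cell3. The scene crop shows the empty target cell at (585,235), and the parallax fits the jar's height. Now I lower it.

Emit:
{"op": "arm_command", "data": {
  "rows": [
    [[-0.009, 0.005, 0.08], [0, 0, 0]],
    [[-0.009, 0.005, 0.22], [0, 0, 0]],
    [[-0.009, 0.005, 0.34], [0, 0, 0]],
    [[-0.009, 0.005, 0.43], [0, 0, 0]],
    [[-0.009, 0.005, 0.47], [0, 0, 0]]
  ]
}}

```text
clock: 6.0
position: [609.2, -13.6, 79.2]
ee_rot: [0.316, 0.949, -0.001, -0.002]
contact_force: [-0.7, -0.2, -2.8]
gripper_width: 39.0
grasp_force: 60.7
```

Emit:
{"op": "arm_command", "data": {
  "rows": [
    [[0, 0, 0.005], [0, 0, 0]],
    [[0, 0, 0.015], [0, 0, 0]],
    [[0, 0, 0.025], [0, 0, 0]],
    [[0, 0, 0.033], [0, 0, 0]],
    [[0, 0, 0.033], [0, 0, 0]]
  ]
}}

```text
clock: 6.5
position: [611.1, -11.8, 74.0]
ee_rot: [0.315, 0.949, 0.0, 0.0]
contact_force: [0.1, 0.0, -2.3]
gripper_width: 38.6
grasp_force: 60.7
```

```bash
python3 go.py 610.6 -12.3 70.6 53
```

```text
t 6.5 p [611.1 -11.8  74. ] F [ 0.1  0.  -2.3] w 38.6 gf 60.7 q [ 0.25  0.51 -0.22 -0.   -0.84 -2.46]
shift [ 0.001 -0.003  0.014] turn [0.    0.    0.001]
```

Emit:
{"op": "arm_command", "data": {
  "rows": [
    [[0, 0, 0.004], [0, 0, 0]],
    [[0, 0, 0.008], [0, 0, 0]],
    [[0, 0, 0.011], [0, 0, 0]],
    [[0, 0, 0.014], [0, 0, 0]],
    [[0, 0, 0.014], [0, 0, 0]]
  ]
}}

```text
clock: 7.0
position: [611.1, -11.9, 70.5]
ee_rot: [0.315, 0.949, -0.0, 0.0]
contact_force: [0.0, 0.3, 0.8]
gripper_width: 39.0
grasp_force: 60.8
```

Contact is confirmed, so I release and lift.

Emit:
{"op": "arm_command", "data": {
  "rows": [
    [[0, 0, 0], [0, 0, 0]],
    [[0, 0, 0], [0, 0, 0]],
    [[0, 0, 0], [0, 0, 0]],
    [[0, 0, 0], [0, 0, 0]],
    [[0, 0, 0], [0, 0, 0]]
  ],
  "grip": 0.9
}}

```text
clock: 7.5
position: [611.1, -11.9, 70.1]
ee_rot: [0.315, 0.949, 0.0, 0.0]
contact_force: [0.5, 0.2, -0.3]
gripper_width: 77.0
grasp_force: 0.0
```

Emit:
{"op": "arm_command", "data": {
  "rows": [
    [[0, 0, -0.04], [0, 0, 0]],
    [[0, 0, -0.14], [0, 0, 0]],
    [[0, 0, -0.3], [0, 0, 0]],
    [[0, 0, -0.46], [0, 0, 0]],
    [[0, 0, -0.56], [0, 0, 0]]
  ]
}}

```text
clock: 8.0
position: [612.2, -11.9, 214.7]
ee_rot: [0.315, 0.949, 0.001, 0.003]
contact_force: [0.5, -0.3, 0.4]
gripper_width: 77.0
grasp_force: 0.0
```

```bash
python3 go.py 442 -208 210 53
```

```text
t 8.0 p [612.2 -11.9 214.7] F [ 0.5 -0.3  0.4] w 77.0 gf 0.0 q [ 0.25  0.37 -0.06  0.   -1.14 -2.46]
shift [ 0.077 -1.036  0.015] turn [0.001 0.001 0.002]
```

Emit:
{"op": "arm_command", "data": {
  "rows": [
    [[0.01, -0.15, 0], [0, 0, 0]],
    [[0.02, -0.33, 0], [0, 0, 0]],
    [[0.04, -0.51, 0], [0, 0, 0]],
    [[0.05, -0.69, 0], [0, 0, 0]],
    [[0.065, -0.87, 0], [0, 0, 0]]
  ]
}}

```text
clock: 8.5
position: [466.6, -177.6, 211.1]
ee_rot: [0.315, 0.949, 0.0, 0.001]
contact_force: [0.9, -0.5, 0.4]
gripper_width: 77.0
grasp_force: 0.0
```

Emit:
{"op": "arm_command", "data": {
  "rows": [
    [[0.005, -0.09, 0], [0, 0, 0]],
    [[0.012, -0.15, 0], [0, 0, 0]],
    [[0.012, -0.163, 0.06], [0, 0, 0]],
    [[0.012, -0.163, 0.16], [0, 0, 0]],
    [[0.012, -0.163, 0.24], [0, 0, 0]]
  ]
}}

```text
clock: 9.0
position: [441.3, -207.3, 149.8]
ee_rot: [0.315, 0.949, 0.0, 0.001]
contact_force: [0.3, -0.3, -1.0]
gripper_width: 76.8
grasp_force: 0.0
```

```bash
python3 go.py 442 -208 62 53
```

```text
t 9.0 p [ 441.3 -207.3  149.8] F [ 0.3 -0.3 -1. ] w 76.8 gf 0.0 q [-0.11  0.23 -0.44 -0.   -0.9  -2.11]
shift [-0.004 -0.001  0.351] turn [0.    0.    0.001]
```

Emit:
{"op": "arm_command", "data": {
  "rows": [
    [[-0.003, -0.001, 0.08], [0, 0, 0]],
    [[-0.003, -0.001, 0.19], [0, 0, 0]],
    [[-0.003, -0.001, 0.28], [0, 0, 0]],
    [[-0.003, -0.001, 0.33], [0, 0, 0]],
    [[-0.003, -0.001, 0.347], [0, 0, 0]]
  ],
  "grip": 1
}}

```text
clock: 9.5
position: [441.3, -207.6, 62.2]
ee_rot: [0.315, 0.949, -0.0, -0.001]
contact_force: [-0.4, 0.5, -0.0]
gripper_width: 85.0
grasp_force: 0.0
```

Emit:
{"op": "arm_command", "data": {
  "rows": [
    [[0, 0, 0], [0, 0, 0]],
    [[0, 0, 0], [0, 0, 0]],
    [[0, 0, 0], [0, 0, 0]],
    [[0, 0, 0], [0, 0, 0]],
    [[0, 0, 0], [0, 0, 0]]
  ]
}}

```text
clock: 10.0
position: [441.8, -208.0, 63.8]
ee_rot: [0.315, 0.949, 0.0, 0.001]
contact_force: [0.5, 0.1, -0.4]
gripper_width: 85.4
grasp_force: 0.0
```

Emit:
{"op": "arm_command", "data": {
  "rows": [
    [[0, 0, 0], [0, 0, 0]],
    [[0, 0, 0], [0, 0, 0]],
    [[0, 0, 0], [0, 0, 0]],
    [[0, 0, 0], [0, 0, 0]],
    [[0, 0, 0], [0, 0, 0]]
  ],
  "grip": 0
}}

```text
clock: 10.5
position: [441.9, -208.1, 63.7]
ee_rot: [0.315, 0.949, -0.0, 0.0]
contact_force: [-1.0, -0.7, 3.7]
gripper_width: 48.7
grasp_force: 61.9
```

Emit:
{"op": "arm_command", "data": {
  "rows": [
    [[0, 0, 0], [0, 0, 0]],
    [[0, 0, 0], [0, 0, 0]]
  ]
}}

```text
clock: 10.7
position: [441.9, -208.1, 63.7]
ee_rot: [0.315, 0.949, -0.0, 0.0]
contact_force: [-0.5, 0.6, 4.7]
gripper_width: 48.6
grasp_force: 62.1
```

```bash
python3 go.py 442 -208 215 53
```

```text
t 10.7 p [ 441.9 -208.1   63.7] F [-0.5  0.6  4.7] w 48.6 gf 62.1 q [-0.11  0.36 -0.54  0.   -0.68 -2.11]
shift [-0.001  0.001 -0.605] turn [0.    0.    0.001]
```

Emit:
{"op": "arm_command", "data": {
  "rows": [
    [[0, 0, -0.06], [0, 0, 0]],
    [[0, 0, -0.18], [0, 0, 0]],
    [[0, 0, -0.34], [0, 0, 0]],
    [[0, 0, -0.48], [0, 0, 0]],
    [[0, 0, -0.58], [0, 0, 0]]
  ]
}}

```text
clock: 11.2
position: [441.2, -207.8, 209.5]
ee_rot: [0.315, 0.949, 0.0, 0.0]
contact_force: [0.7, -0.1, -2.3]
gripper_width: 48.5
grasp_force: 62.5
```

Emit:
{"op": "arm_command", "data": {
  "rows": [
    [[0.03, 0.07, 0], [0, 0, 0]],
    [[0.09, 0.21, 0], [0, 0, 0]],
    [[0.16, 0.37, 0], [0, 0, 0]],
    [[0.23, 0.53, 0], [0, 0, 0]],
    [[0.3, 0.69, 0], [0, 0, 0]]
  ]
}}

```text
clock: 11.7
position: [483.5, -23.3, 206.9]
ee_rot: [0.316, 0.949, -0.0, -0.001]
contact_force: [0.9, -0.5, -2.4]
gripper_width: 48.5
grasp_force: 62.7
```

Emit:
{"op": "arm_command", "data": {
  "rows": [
    [[0.07, 0.16, 0], [0, 0, 0]],
    [[0.14, 0.32, 0], [0, 0, 0]],
    [[0.2, 0.45, 0], [0, 0, 0]],
    [[0.235, 0.53, 0], [0, 0, 0]],
    [[0.243, 0.546, 0], [0, 0, 0]]
  ]
}}

```text
clock: 12.2
position: [517.1, 122.9, 206.4]
ee_rot: [0.314, 0.949, -0.001, -0.001]
contact_force: [-0.6, -0.4, -1.7]
gripper_width: 48.6
grasp_force: 62.8
```

Emit:
{"op": "arm_command", "data": {
  "rows": [
    [[0, 0, 0.02], [0, 0, 0]],
    [[0, 0, 0.06], [0, 0, 0]],
    [[0, 0, 0.08], [0, 0, 0]]
  ]
}}

```text
clock: 12.5
position: [516.3, 119.4, 186.5]
ee_rot: [0.316, 0.949, -0.001, -0.001]
contact_force: [-0.3, -0.4, -2.8]
gripper_width: 48.3
grasp_force: 62.8
```

```bash
python3 go.py 519.4 120.3 70.7 53; python3 -c "
from h import *
for n in ['top','scene']:
    im,_=cloud(n); cv2.imwrite(f'pics/{n}3.png',im)
a=cv2.imread('pics/top3.png')[120:260,180:340]; b=cv2.imread('pics/scene3.png')[100:300,200:420]
cv2.imwrite('pics/c3.png',np.hstack([cv2.resize(a,(400,350)),cv2.resize(b,(385,350))]))"
```

```text
t 12.5 p [516.3 119.4 186.5] F [-0.3 -0.4 -2.8] w 48.3 gf 62.8 q [ 0.53  0.26 -0.29 -0.   -1.02 -2.75]
shift [-0.009  0.012  0.463] turn [-0.001 -0.001  0.001]
```

View pics/c3.png

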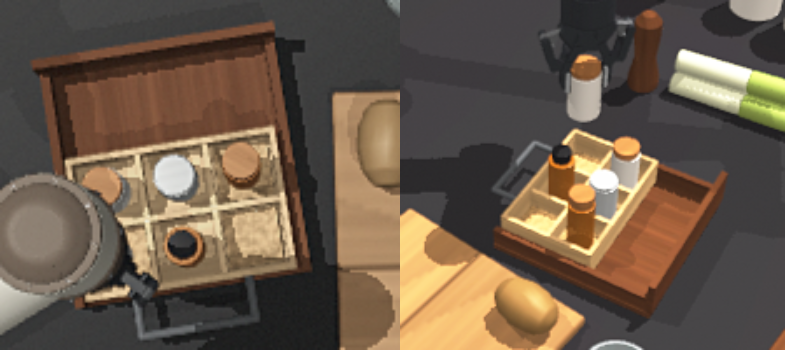

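The tall jar stands in cell3 (top crop 242,160). The squat jar hangs near cell2, clear of its neighbours, so I lower it.

Emit:
{"op": "arm_command", "data": {
  "rows": [
    [[0, 0, 0.06], [0, 0, 0]],
    [[0, 0, 0.18], [0, 0, 0]],
    [[0, 0, 0.3], [0, 0, 0]],
    [[0, 0, 0.38], [0, 0, 0]],
    [[0, 0, 0.42], [0, 0, 0]]
  ]
}}

```text
clock: 13.1
position: [516.7, 119.8, 81.6]
ee_rot: [0.316, 0.949, -0.001, -0.001]
contact_force: [-0.4, 0.3, -2.4]
gripper_width: 48.7
grasp_force: 62.8
```

Emit:
{"op": "arm_command", "data": {
  "rows": [
    [[0, 0, 0.01], [0, 0, 0]],
    [[0, 0, 0.02], [0, 0, 0]],
    [[0, 0, 0.03], [0, 0, 0]],
    [[0, 0, 0.035], [0, 0, 0]],
    [[0, 0, 0.035], [0, 0, 0]]
  ]
}}

```text
clock: 13.6
position: [517.8, 121.0, 75.0]
ee_rot: [0.315, 0.949, 0.0, 0.0]
contact_force: [0.7, -0.0, -2.0]
gripper_width: 48.8
grasp_force: 62.8
```

```bash
python3 go.py 519.4 120.3 70.4 53
```

```text
t 13.6 p [517.8 121.   75. ] F [ 0.7 -0.  -2. ] w 48.8 gf 62.8 q [ 0.53  0.4  -0.42  0.   -0.75 -2.75]
shift [-0.007  0.002  0.018] turn [0.    0.    0.001]
```

Emit:
{"op": "arm_command", "data": {
  "rows": [
    [[-0.003, 0, 0.004], [0, 0, 0]],
    [[-0.006, 0.002, 0.008], [0, 0, 0]],
    [[-0.006, 0.002, 0.013], [0, 0, 0]],
    [[-0.006, 0.002, 0.018], [0, 0, 0]],
    [[-0.006, 0.002, 0.018], [0, 0, 0]]
  ]
}}

```text
clock: 14.1
position: [519.3, 120.4, 70.7]
ee_rot: [0.315, 0.949, -0.0, 0.0]
contact_force: [-1.2, -0.5, 2.0]
gripper_width: 48.6
grasp_force: 63.5
```

Emit:
{"op": "arm_command", "data": {
  "rows": [
    [[0, 0, 0], [0, 0, 0]],
    [[0, 0, 0], [0, 0, 0]],
    [[0, 0, 0], [0, 0, 0]],
    [[0, 0, 0], [0, 0, 0]],
    [[0, 0, 0], [0, 0, 0]]
  ],
  "grip": 0.9
}}

```text
clock: 14.6
position: [519.1, 120.4, 70.0]
ee_rot: [0.315, 0.949, 0.0, 0.0]
contact_force: [0.0, 0.1, -0.0]
gripper_width: 77.0
grasp_force: 0.0
```

Emit:
{"op": "arm_command", "data": {
  "rows": [
    [[0, 0, -0.04], [0, 0, 0]],
    [[0, 0, -0.14], [0, 0, 0]],
    [[0, 0, -0.3], [0, 0, 0]],
    [[0, 0, -0.46], [0, 0, 0]],
    [[0, 0, -0.57], [0, 0, 0]]
  ]
}}

```text
clock: 15.1
position: [520.0, 120.6, 216.5]
ee_rot: [0.315, 0.949, 0.001, 0.002]
contact_force: [0.8, 1.3, 0.1]
gripper_width: 76.7
grasp_force: 0.0
```

Emit:
{"op": "arm_command", "data": {
  "rows": [
    [[-0.06, -0.12, 0], [0, 0, -0.04]],
    [[-0.13, -0.28, 0], [0, 0, -0.08]],
    [[-0.2, -0.45, 0], [0, 0, -0.13]],
    [[-0.28, -0.62, 0], [0, 0, -0.18]],
    [[-0.36, -0.79, 0], [0, 0, -0.225]]
  ]
}}

```text
clock: 15.6
position: [474.3, -85.8, 213.6]
ee_rot: [-0.014, 1.0, 0.0, 0.001]
contact_force: [0.7, -0.1, -0.1]
gripper_width: 76.6
grasp_force: 0.0
```

```bash
python3 go.py 429 -331 190 143
```

```text
t 15.6 p [474.3 -85.8 213.6] F [ 0.7 -0.1 -0.1] w 76.6 gf 0.0 q [ 0.16  0.15 -0.36  0.   -1.06 -1.7 ]
shift [ 0.208 -0.976  0.094] turn [-0.     0.    -0.286]
```

Emit:
{"op": "arm_command", "data": {
  "rows": [
    [[0.035, -0.16, 0], [0, 0, -0.045]],
    [[0.07, -0.32, 0], [0, 0, -0.09]],
    [[0.1, -0.48, 0], [0, 0, -0.135]],
    [[0.135, -0.64, 0.02], [0, 0, -0.18]],
    [[0.17, -0.78, 0.04], [0, 0, -0.225]]
  ]
}}

```text
clock: 16.1
position: [436.9, -279.6, 204.0]
ee_rot: [-0.348, 0.937, -0.001, 0.001]
contact_force: [1.8, -0.5, -0.4]
gripper_width: 76.9
grasp_force: 0.0
```

```bash
python3 go.py 429 -331 160 143
```

```text
t 16.1 p [ 436.9 -279.6  204. ] F [ 1.8 -0.5 -0.4] w 76.9 gf 0.0 q [-0.26  0.23 -0.29  0.   -1.05 -0.6 ]
shift [ 0.158 -0.135  0.176] turn [-0.001  0.    -0.068]
```

Emit:
{"op": "arm_command", "data": {
  "rows": [
    [[0.09, -0.08, 0], [0, 0, -0.035]],
    [[0.14, -0.12, 0], [0, 0, -0.062]],
    [[0.155, -0.133, 0.04], [0, 0, -0.064]],
    [[0.155, -0.133, 0.1], [0, 0, -0.064]],
    [[0.155, -0.133, 0.17], [0, 0, -0.064]]
  ],
  "grip": 1
}}

```text
clock: 16.6
position: [429.4, -327.9, 160.2]
ee_rot: [-0.437, 0.899, -0.0, 0.0]
contact_force: [0.6, 0.6, -1.2]
gripper_width: 85.9
grasp_force: 0.0
```

Emit:
{"op": "arm_command", "data": {
  "rows": [
    [[0, 0, 0], [0, 0, 0]],
    [[0, 0, 0], [0, 0, 0]],
    [[0, 0, 0], [0, 0, 0]]
  ]
}}

```text
clock: 16.9
position: [430.0, -328.1, 161.4]
ee_rot: [-0.438, 0.899, -0.001, 0.001]
contact_force: [0.6, 0.2, -0.3]
gripper_width: 85.5
grasp_force: 0.0
```

```bash
python3 go.py 429 -331 63 143
```

```text
t 16.9 p [ 430.  -328.1  161.4] F [ 0.6  0.2 -0.3] w 85.5 gf 0.0 q [-0.35  0.3  -0.3   0.   -0.96 -0.31]
shift [ 0.012 -0.003  0.394] turn [-0.001  0.    -0.006]
```

Emit:
{"op": "arm_command", "data": {
  "rows": [
    [[0.012, -0.003, 0.08], [0, 0, 0]],
    [[0.012, -0.003, 0.2], [0, 0, 0]],
    [[0.012, -0.003, 0.31], [0, 0, 0]],
    [[0.012, -0.003, 0.37], [0, 0, 0]],
    [[0.012, -0.003, 0.394], [0, 0, 0]]
  ]
}}

```text
clock: 17.4
position: [427.8, -330.7, 61.1]
ee_rot: [-0.438, 0.899, 0.001, -0.0]
contact_force: [0.8, 0.1, -0.3]
gripper_width: 85.3
grasp_force: 0.0
```

Emit:
{"op": "arm_command", "data": {
  "rows": [
    [[0, 0, 0], [0, 0, 0]],
    [[0, 0, 0], [0, 0, 0]],
    [[0, 0, 0], [0, 0, 0]]
  ]
}}

```text
clock: 17.7
position: [428.9, -331.4, 63.2]
ee_rot: [-0.438, 0.899, -0.001, 0.001]
contact_force: [0.0, 0.9, 0.2]
gripper_width: 85.6
grasp_force: 0.0
```

Emit:
{"op": "arm_command", "data": {
  "rows": [
    [[0, 0, 0], [0, 0, 0]],
    [[0, 0, 0], [0, 0, 0]],
    [[0, 0, 0], [0, 0, 0]],
    [[0, 0, 0], [0, 0, 0]],
    [[0, 0, 0], [0, 0, 0]]
  ],
  "grip": 0
}}

```text
clock: 18.2
position: [428.2, -331.2, 62.5]
ee_rot: [-0.438, 0.899, -0.0, 0.0]
contact_force: [-0.4, 1.3, 4.8]
gripper_width: 43.9
grasp_force: 61.0
```

Emit:
{"op": "arm_command", "data": {
  "rows": [
    [[0, 0, 0], [0, 0, 0]],
    [[0, 0, 0], [0, 0, 0]]
  ]
}}

```text
clock: 18.4
position: [428.2, -331.2, 62.5]
ee_rot: [-0.438, 0.899, -0.0, 0.0]
contact_force: [-2.3, 0.7, 5.1]
gripper_width: 44.0
grasp_force: 61.0
```

```bash
python3 go.py 539.4 -22.3 63 143
```

```text
t 18.4 p [ 428.2 -331.2   62.5] F [-2.3  0.7  5.1] w 44.0 gf 61.0 q [-0.36  0.43 -0.41  0.   -0.73 -0.3 ]
shift [-1.248  0.41  -0.002] turn [-0.    -0.    -0.006]
```

Emit:
{"op": "arm_command", "data": {
  "rows": [
    [[0, 0, -0.06], [0, 0, 0]],
    [[0, 0, -0.18], [0, 0, 0]],
    [[0, 0, -0.34], [0, 0, 0]],
    [[0, 0, -0.48], [0, 0, 0]],
    [[0, 0, -0.58], [0, 0, 0]]
  ]
}}

```text
clock: 18.9
position: [428.3, -331.1, 208.5]
ee_rot: [-0.438, 0.899, -0.001, 0.001]
contact_force: [0.9, -0.7, -1.7]
gripper_width: 43.8
grasp_force: 61.5
```

Emit:
{"op": "arm_command", "data": {
  "rows": [
    [[-0.07, 0.02, 0], [0, 0, 0]],
    [[-0.21, 0.07, 0], [0, 0, 0]],
    [[-0.37, 0.12, 0], [0, 0, 0]],
    [[-0.54, 0.18, 0], [0, 0, 0]],
    [[-0.7, 0.23, 0], [0, 0, 0]]
  ]
}}

```text
clock: 19.4
position: [490.0, -155.9, 205.8]
ee_rot: [-0.438, 0.899, 0.001, -0.001]
contact_force: [0.1, -0.5, -2.2]
gripper_width: 43.7
grasp_force: 61.6
```

Emit:
{"op": "arm_command", "data": {
  "rows": [
    [[-0.16, 0.05, 0], [0, 0, 0]],
    [[-0.31, 0.1, 0], [0, 0, 0]],
    [[-0.44, 0.14, 0], [0, 0, 0]],
    [[-0.53, 0.175, 0], [0, 0, 0]],
    [[-0.548, 0.18, 0], [0, 0, 0]]
  ]
}}

```text
clock: 19.9
position: [539.5, -19.7, 205.5]
ee_rot: [-0.439, 0.898, 0.001, -0.001]
contact_force: [0.2, 0.3, -1.7]
gripper_width: 43.9
grasp_force: 61.6
```

Emit:
{"op": "arm_command", "data": {
  "rows": [
    [[0, 0, 0], [0, 0, 0]],
    [[0, 0, 0.02], [0, 0, 0]],
    [[0, 0, 0.06], [0, 0, 0]],
    [[0, 0, 0.08], [0, 0, 0]],
    [[0, 0, 0.08], [0, 0, 0]]
  ]
}}

```text
clock: 20.4
position: [538.4, -22.9, 185.4]
ee_rot: [-0.438, 0.899, 0.0, -0.001]
contact_force: [-0.9, -0.0, -2.3]
gripper_width: 44.1
grasp_force: 61.6
```

```bash
python3 go.py 539.4 -22.3 69.5 143; python3 -c "
from h import *
for n in ['top','scene']:
    im,_=cloud(n); cv2.imwrite(f'pics/{n}4.png',im)
a=cv2.imread('pics/top4.png')[120:260,180:340]; b=cv2.imread('pics/scene4.png')[100:300,200:420]
cv2.imwrite('pics/c4.png',np.hstack([cv2.resize(a,(400,350)),cv2.resize(b,(385,350))]))"
```

```text
t 20.4 p [538.4 -22.9 185.4] F [-0.9 -0.  -2.3] w 44.1 gf 61.6 q [ 0.26  0.28 -0.27 -0.   -1.02 -0.92]
shift [-0.006 -0.003  0.464] turn [ 0.001 -0.001 -0.006]
```

View pics/c4.png

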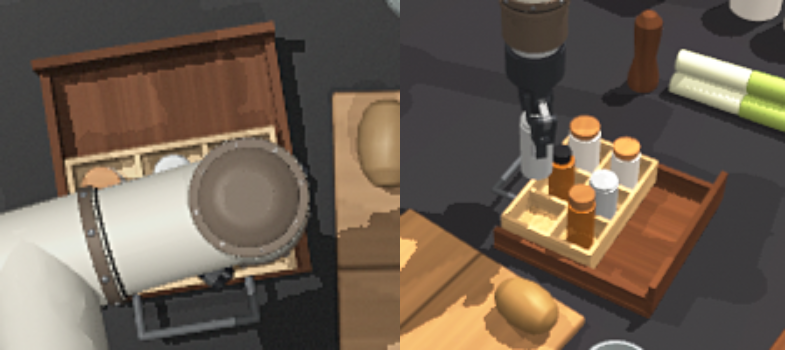

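The squat jar stands in cell2 (scene crop 585,145). The tin hangs above cell0, so I lower it.

Emit:
{"op": "arm_command", "data": {
  "rows": [
    [[0, 0, 0.06], [0, 0, 0]],
    [[0, 0, 0.18], [0, 0, 0]],
    [[0, 0, 0.3], [0, 0, 0]],
    [[0, 0, 0.38], [0, 0, 0]],
    [[0, 0, 0.42], [0, 0, 0]]
  ]
}}

```text
clock: 21.0
position: [538.7, -22.4, 80.3]
ee_rot: [-0.438, 0.899, 0.0, -0.001]
contact_force: [0.5, -0.2, -3.2]
gripper_width: 43.7
grasp_force: 61.6
```

Emit:
{"op": "arm_command", "data": {
  "rows": [
    [[0, 0, 0.01], [0, 0, 0]],
    [[0, 0, 0.02], [0, 0, 0]],
    [[0, 0, 0.03], [0, 0, 0]],
    [[0, 0, 0.035], [0, 0, 0]],
    [[0, 0, 0.035], [0, 0, 0]]
  ]
}}

```text
clock: 21.5
position: [539.7, -22.0, 73.6]
ee_rot: [-0.438, 0.899, -0.0, 0.0]
contact_force: [-0.5, -0.2, -2.1]
gripper_width: 43.9
grasp_force: 61.6
```

```bash
python3 go.py 539.4 -22.3 69.2 143
```

```text
t 21.5 p [539.7 -22.   73.6] F [-0.5 -0.2 -2.1] w 43.9 gf 61.6 q [ 0.26  0.41 -0.4   0.   -0.76 -0.92]
shift [0.002 0.    0.018] turn [-0.     0.    -0.006]
```

Emit:
{"op": "arm_command", "data": {
  "rows": [
    [[0, 0, 0.004], [0, 0, 0]],
    [[0, 0, 0.008], [0, 0, 0]],
    [[0, 0, 0.013], [0, 0, 0]],
    [[0, 0, 0.018], [0, 0, 0]],
    [[0, 0, 0.018], [0, 0, 0]]
  ]
}}

```text
clock: 22.0
position: [539.5, -22.1, 69.5]
ee_rot: [-0.438, 0.899, -0.0, 0.0]
contact_force: [-2.6, 1.2, 3.8]
gripper_width: 43.9
grasp_force: 61.9
```

Emit:
{"op": "arm_command", "data": {
  "rows": [
    [[0, 0, 0], [0, 0, 0]],
    [[0, 0, 0], [0, 0, 0]],
    [[0, 0, 0], [0, 0, 0]],
    [[0, 0, 0], [0, 0, 0]],
    [[0, 0, 0], [0, 0, 0]]
  ],
  "grip": 0.9
}}

```text
clock: 22.5
position: [539.5, -22.1, 68.6]
ee_rot: [-0.438, 0.899, -0.0, -0.0]
contact_force: [-0.8, 0.3, 0.4]
gripper_width: 77.0
grasp_force: 0.0
```

Emit:
{"op": "arm_command", "data": {
  "rows": [
    [[0, 0, -0.04], [0, 0, 0]],
    [[0, 0, -0.14], [0, 0, 0]],
    [[0, 0, -0.3], [0, 0, 0]],
    [[0, 0, -0.46], [0, 0, 0]],
    [[0, 0, -0.57], [0, 0, 0]]
  ]
}}

```text
clock: 23.0
position: [540.3, -22.2, 215.1]
ee_rot: [-0.438, 0.899, -0.001, 0.002]
contact_force: [1.3, 0.2, 0.1]
gripper_width: 76.9
grasp_force: 0.0
```

Emit:
{"op": "arm_command", "data": {
  "rows": [
    [[0.03, 0.12, 0], [0, 0, 0.04]],
    [[0.07, 0.26, 0], [0, 0, 0.085]],
    [[0.11, 0.4, 0], [0, 0, 0.13]],
    [[0.14, 0.52, 0], [0, 0, 0.175]],
    [[0.16, 0.567, 0], [0, 0, 0.22]]
  ],
  "grip": 0
}}

```text
clock: 23.5
position: [400.9, 33.9, 211.9]
ee_rot: [-0.106, 0.994, 0.0, 0.0]
contact_force: [0.7, -0.3, 0.1]
gripper_width: 3.6
grasp_force: 0.0
```

Emit:
{"op": "arm_command", "data": {
  "rows": [
    [[0, 0, 0], [0, 0, 0.024]],
    [[0, 0, 0], [0, 0, 0.024]],
    [[0, 0, 0], [0, 0, 0.024]]
  ]
}}

```text
clock: 23.8
position: [403.3, 33.7, 211.7]
ee_rot: [-0.071, 0.997, 0.0, 0.0]
contact_force: [0.2, -0.4, -0.1]
gripper_width: 0.0
grasp_force: 0.0
```

```bash
python3 go.py 400 31 36 98
python3 - <<'E'
from h import *
for n in ['top','scene']:
    im,W=cloud(n); cv2.imwrite(f'pics/{n}5.png',im)
    for k,c,z in [("tall",(611,-12),131),("squat",(519,120),113),("tin",(539,-22),122)]:
        m=(abs(W[...,2]-z)<6)&(np.hypot(W[...,0]-c[0],W[...,1]-c[1])<30); print(n,k,m.sum(),np.nanmean(W[m],0).round(1))
a=cv2.imread('pics/top5.png')[120:260,180:340]; b=cv2.imread('pics/scene5.png')[100:300,200:420]
cv2.imwrite('pics/c5.png',np.hstack([cv2.resize(a,(400,350)),cv2.resize(b,(385,350))]))
E
```

```text
t 23.8 p [403.3  33.7 211.7] F [ 0.2 -0.4 -0.1] w 0.0 gf 0.0 q [ 0.49  0.02 -0.52  0.   -1.03 -1.92]
shift [ 0.015 -0.009  0.703] turn [0.    0.    0.001]
top tall 168 [609.3 -13.3 130.2]
top squat 262 [517.2 119.2 112.7]
top tin 209 [538.4 -23.2 121.5]
scene tall 148 [614.8 -12.5 129.5]
scene squat 180 [522.5 119.7 111.7]
scene tin 169 [543.5 -22.4 120.7]
```

View pics/c5.png

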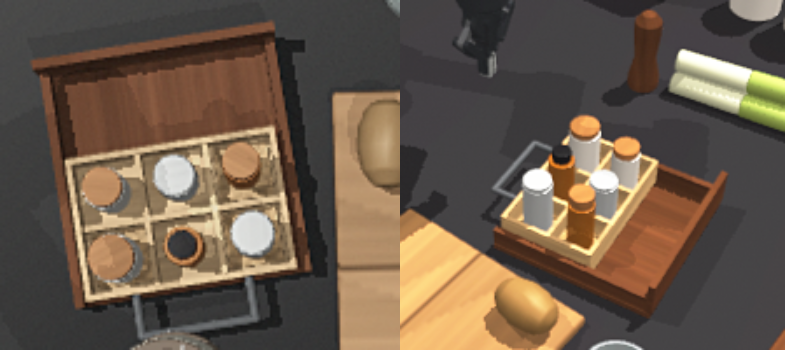

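All three containers stand upright in their cells at the expected lid heights: cell0 (252,232), cell2 (112,258) and cell3 (240,160) in the top crop. Next I lower the closed fingers in front of the handle.

Emit:
{"op": "arm_command", "data": {
  "rows": [
    [[0.015, -0.009, 0.1], [0, 0, 0]],
    [[0.015, -0.009, 0.25], [0, 0, 0]],
    [[0.015, -0.009, 0.42], [0, 0, 0]],
    [[0.015, -0.009, 0.57], [0, 0, 0]],
    [[0.015, -0.009, 0.67], [0, 0, 0]]
  ]
}}

```text
clock: 24.4
position: [398.9, 30.2, 41.4]
ee_rot: [-0.07, 0.998, -0.001, -0.002]
contact_force: [-0.0, -0.5, 0.1]
gripper_width: 0.5
grasp_force: 0.0
```

Emit:
{"op": "arm_command", "data": {
  "rows": [
    [[0, 0, 0.02], [0, 0, 0]],
    [[0, 0, 0.03], [0, 0, 0]],
    [[-0.02, 0, 0.03], [0, 0, 0]],
    [[-0.04, 0, 0.03], [0, 0, 0]],
    [[-0.06, 0, 0.03], [0, 0, 0]]
  ]
}}

```text
clock: 24.9
position: [416.1, 33.6, 37.3]
ee_rot: [-0.07, 0.998, 0.001, 0.002]
contact_force: [0.0, -0.5, -0.3]
gripper_width: -0.1
grasp_force: 0.0
```

Emit:
{"op": "arm_command", "data": {
  "rows": [
    [[-0.015, 0, 0], [0, 0, 0]],
    [[-0.03, 0, 0], [0, 0, 0]],
    [[-0.045, 0, 0], [0, 0, 0]],
    [[-0.06, 0, 0], [0, 0, 0]],
    [[-0.08, 0, 0], [0, 0, 0]]
  ]
}}

```text
clock: 25.4
position: [432.5, 35.1, 35.7]
ee_rot: [-0.07, 0.998, -0.001, -0.002]
contact_force: [-4.9, 0.4, 2.4]
gripper_width: -0.1
grasp_force: 2.5
```

```bash
python3 go.py 524 48.3 36 98
```

```text
t 25.4 p [432.5  35.1  35.7] F [-4.9  0.4  2.4] w -0.1 gf 2.5 q [ 0.46  0.34 -0.69 -0.   -0.55 -1.89]
shift [-0.37   0.001 -0.003] turn [-0.    -0.002  0.   ]
```

Emit:
{"op": "arm_command", "data": {
  "rows": [
    [[-0.016, 0, 0], [0, 0, 0]],
    [[-0.034, 0, 0], [0, 0, 0]],
    [[-0.053, 0, 0], [0, 0, 0]],
    [[-0.073, 0, 0], [0, 0, 0]],
    [[-0.093, 0, 0], [0, 0, 0]]
  ]
}}

```text
clock: 25.9
position: [457.1, 38.7, 35.8]
ee_rot: [-0.07, 0.998, -0.0, -0.001]
contact_force: [-4.1, -2.4, -0.7]
gripper_width: -0.1
grasp_force: 2.2
```

Emit:
{"op": "arm_command", "data": {
  "rows": [
    [[-0.02, 0, 0], [0, 0, 0]],
    [[-0.04, 0, 0], [0, 0, 0]],
    [[-0.06, 0, 0], [0, 0, 0]],
    [[-0.08, 0, 0], [0, 0, 0]],
    [[-0.1, 0, 0], [0, 0, 0]]
  ]
}}

```text
clock: 26.4
position: [482.0, 42.2, 35.8]
ee_rot: [-0.07, 0.998, -0.0, -0.001]
contact_force: [-4.3, -3.6, -0.6]
gripper_width: 0.3
grasp_force: 2.2
```

Emit:
{"op": "arm_command", "data": {
  "rows": [
    [[-0.02, 0, 0], [0, 0, 0]],
    [[-0.04, 0, 0], [0, 0, 0]],
    [[-0.058, 0, 0], [0, 0, 0]],
    [[-0.074, 0, 0], [0, 0, 0]],
    [[-0.09, 0, 0], [0, 0, 0]]
  ]
}}

```text
clock: 26.9
position: [504.5, 45.6, 35.9]
ee_rot: [-0.07, 0.998, -0.0, -0.0]
contact_force: [-3.9, -3.0, -2.1]
gripper_width: -0.3
grasp_force: 2.2
```

Emit:
{"op": "arm_command", "data": {
  "rows": [
    [[-0.012, 0, 0], [0, 0, 0]],
    [[-0.024, 0, 0], [0, 0, 0]],
    [[-0.036, 0, 0], [0, 0, 0]],
    [[-0.046, 0, 0], [0, 0, 0]],
    [[-0.056, 0, 0], [0, 0, 0]]
  ]
}}

```text
clock: 27.4
position: [518.4, 47.8, 36.1]
ee_rot: [-0.07, 0.998, 0.0, -0.0]
contact_force: [-3.4, -1.8, -2.5]
gripper_width: 0.4
grasp_force: 2.1
```

```bash
python3 go.py 524 48.3 36 98
```

```text
t 27.4 p [518.4  47.8  36.1] F [-3.4 -1.8 -2.5] w 0.4 gf 2.1 q [ 0.4   0.44 -0.48 -0.   -0.64 -1.83]
shift [-0.022 -0.001  0.   ] turn [ 0. -0.  0.]
```

Emit:
{"op": "arm_command", "data": {
  "rows": [
    [[-0.006, 0, 0], [0, 0, 0]],
    [[-0.012, 0, 0], [0, 0, 0]],
    [[-0.018, 0, 0], [0, 0, 0]],
    [[-0.022, 0, 0], [0, 0, 0]],
    [[-0.026, 0, 0], [0, 0, 0]]
  ]
}}

```text
clock: 27.9
position: [524.4, 48.6, 36.1]
ee_rot: [-0.07, 0.998, -0.0, -0.0]
contact_force: [-6.6, -0.7, 0.5]
gripper_width: -0.2
grasp_force: 3.1
```

Emit:
{"op": "arm_command", "data": {
  "rows": [
    [[-0.003, 0, 0], [0, 0, 0]],
    [[-0.006, 0, 0], [0, 0, 0]],
    [[-0.008, 0, 0], [0, 0, 0]],
    [[-0.01, 0, 0], [0, 0, 0]],
    [[-0.01, 0, 0], [0, 0, 0]]
  ]
}}

```text
clock: 28.4
position: [524.5, 48.6, 36.1]
ee_rot: [-0.07, 0.998, -0.0, -0.003]
contact_force: [-10.4, 0.1, 3.2]
gripper_width: -0.4
grasp_force: 5.1
```

Emit:
{"op": "arm_command", "data": {
  "rows": [
    [[-0.004, 0, 0], [0, 0, 0]],
    [[-0.008, 0, 0], [0, 0, 0]],
    [[-0.012, 0, 0], [0, 0, 0]],
    [[-0.012, 0, 0], [0, 0, 0]]
  ]
}}

```text
clock: 28.8
position: [524.6, 48.5, 36.0]
ee_rot: [-0.07, 0.998, -0.001, -0.006]
contact_force: [-17.2, 2.1, 10.5]
gripper_width: -0.5
grasp_force: 8.2
```

Emit:
{"op": "arm_command", "data": {
  "rows": [
    [[0.03, 0, 0], [0, 0, 0]],
    [[0.08, 0, 0], [0, 0, 0]],
    [[0.15, 0, 0], [0, 0, 0]],
    [[0.22, 0, 0], [0, 0, 0]],
    [[0.27, 0, 0], [0, 0, 0]]
  ]
}}

```text
clock: 29.3
position: [465.5, 41.1, 37.4]
ee_rot: [-0.071, 0.997, 0.001, 0.003]
contact_force: [0.5, -0.4, -0.3]
gripper_width: 0.0
grasp_force: 0.0
```

Emit:
{"op": "arm_command", "data": {
  "rows": [
    [[0.03, 0, -0.1], [0, 0, 0]],
    [[0.05, 0, -0.25], [0, 0, 0]],
    [[0.05, 0, -0.42], [0, 0, 0]],
    [[0.05, 0, -0.58], [0, 0, 0]],
    [[0.05, 0, -0.68], [0, 0, 0]]
  ]
}}

```text
clock: 29.8
position: [454.0, 39.3, 211.0]
ee_rot: [-0.071, 0.997, 0.001, 0.006]
contact_force: [0.6, -0.2, -0.4]
gripper_width: 0.4
grasp_force: 0.0
```

Run:
```python
from h import *
a=np.radians(8);ex=np.array([np.cos(a),np.sin(a)]);ey=np.array([-ex[1],ex[0]])
for n in ['top','scene']:
    im,W=cloud(n); cv2.imwrite(f'pics/{n}6.png',im)
    for k,c,z in [("tall",(705,1),131),("squat",(613,133),113),("tin",(634,-9),122),("bot",(624,61),120)]:
        m=(abs(W[...,2]-z)<6)&(np.hypot(W[...,0]-c[0],W[...,1]-c[1])<30); print(n,k,m.sum(),np.nanmean(W[m],0).round(1))
b=cv2.imread('pics/scene6.png'); a=cv2.imread('pics/top6.png')[110:290,180:460]
cv2.imwrite('pics/c6.png',np.hstack([cv2.resize(a,(400,300)),cv2.resize(b,(400,300))]))
```

```text
top tall 159 [7.034e+02 3.000e-01 1.303e+02]
top squat 262 [611.  132.2 112.1]
top tin 217 [631.7 -10.1 121.3]
top bot 106 [621.9  60.3 119.1]
scene tall 153 [7.086e+02 7.000e-01 1.299e+02]
scene squat 194 [616.3 132.6 111.8]
scene tin 183 [637.5  -9.7 121.1]
scene bot 91 [627.   60.7 119.1]
```

View pics/c6.png

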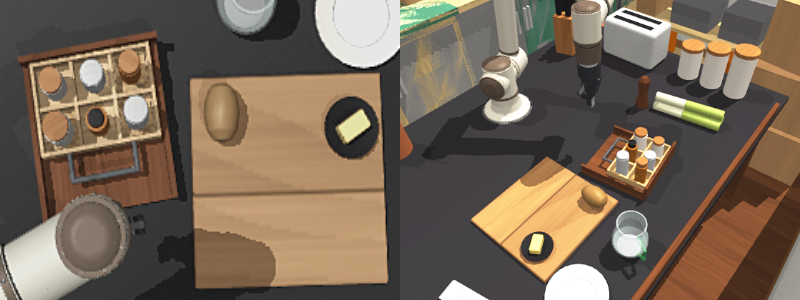

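The tray is against the back panel, about 94 mm in with a hard stop. All six containers stand upright in their cells, the bystanders haven't moved, and the gripper is clear.

```bash
python3 -c "
from bench import arm
print(arm.job_done())"
```

```text
the job is handed in; nothing more can be done
None
```

The tall jar is in cell3, the squat jar in cell2 and the tin in cell0, all upright; the tray is pushed in to its stop, nothing else was disturbed, and the job was handed in about 30 s into the 72 s limit.

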